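# Pack bisque pots into the sprung kiln carrier

## Task

Pack the kiln carrier: first lift the white glaze pail off the carrier's sprung stage and stand it upright, all of its base on the round cork mat. Then stand every one of the small terracotta pots beside the carrier upright on the raised stage, and only after that push the stage down and hold it until its latch catches and it stays down by itself. Finally lay the plywood lid squarely on the carrier, its edges flush with the carrier's, leaving the pail on its mat and the clay, paddle and brush pot where they are.

Things in the scene. Friction and masses are not known exactly. Their poses are not given: they have to be found in the camera images.
- carrier: fixed plywood box open at the top, 196 x 196 mm outside, 64 mm high, walls 10 mm; origin at the centre of its underside on the table, axes along its sides, z up. On its +x side a grey latch housing with a red bolt sticks out 46 mm, 46 mm high; it is below the rim
- stage_top (a point): centre of the top of the square aluminium stage (170 x 170 mm, lip 4 mm wide, 5 mm high) in the carrier, axes as the carrier's. A red disc, 44 mm across, marks it: push here with closed fingers, the pots standing round it, e.g. 44 mm off in x and y. Raised, it is 64 mm above the table, level with the rim; fully pressed 14 mm; latched 17 mm
- stage (a joint): how far the stage is pushed down, m: 0 raised, 0.050 at its bottom stop, about 0.047 when latched. It is sprung: 9 N to start (it does not sink under the pail or the pots), 13 N at the bottom, plus some 6 N to pass the bolt from about 0.025 to 0.041 when pushed slowly (20 mm/s)
- bolt (a joint): latch bolt, m: 0 at rest (out), pushed back by the descending stage to about 0.010. With the stage held at 0.046 or lower down (near its bottom stop) it creeps out again in about 0.6 s and then keeps the stage down: below 0.003 with the stage at the bottom, it has caught. Let go sooner and the stage springs up
- pail: white lidded glaze pail, 84 mm across the foot, 100 mm at the rim, 90 mm high, about 0.4 kg; origin at the centre of its underside. A rigid blue arch handle stands over it: the grip bar is 16 mm wide in x, 100 mm long in y, 14 mm high, its centre 151 mm above the origin, with 54 mm free beneath it. Starts standing on the stage
- mat: fixed round cork mat, 144 mm across, 3 mm thick; origin at the centre of its underside on the table
- lid: loose plywood lid, 196 x 196 x 8 mm, about 0.35 kg, lying on the table; origin at the centre of its underside. On it a dark wooden grip ridge, 18 mm wide in x, 90 mm long in y, rising 34 mm above the board (top 42 mm above the origin). On the carrier its origin is 64 mm above the table; it may lie in any of the four quarter turns
- pot0: squat round terracotta pot, about 0.11 kg, 54 mm across its belly (14 to 30 mm up), 47 mm across the foot, 40 mm high; origin at the centre of its underside. May be absent
- pot1: squat round terracotta pot, about 0.11 kg, 54 mm across its belly (14 to 30 mm up), 47 mm across the foot, 40 mm high; origin at the centre of its underside. May be absent
- pot2: squat round terracotta pot, about 0.11 kg, 54 mm across its belly (14 to 30 mm up), 47 mm across the foot, 40 mm high; origin at the centre of its underside. May be absent
- pot3: squat round terracotta pot, about 0.11 kg, 54 mm across its belly (14 to 30 mm up), 47 mm across the foot, 40 mm high; origin at the centre of its underside. May be absent
- clay: bystander: lump of terracotta clay, 80 mm across, 50 mm high; origin at the centre of its underside
- paddle: bystander: flat wooden paddle, 220 mm long, 45 mm wide, 10 mm thick; origin near its middle, at its underside, length along x
- brushpot: bystander: blue pot with three brushes, 72 mm across, 145 mm high; origin at the centre of its underside
Not all that is in view belongs to the job. Leave any purple look-alike of the pot2 alone.

How it is judged:
On the way, in this order (a step that is already met when the one before it is completed fails the run):
1. the pail stands released on the cork mat (horizontal distance between pail and mat below 0.032 m and height (world z) of pail below 0.01 m and angle between pail's own z axis and vertical below 0.1 rad and contact force between the fingers and pail below 0.1 N and linear speed of pail below 0.03 m/s), for 0.2 s.
2. every pot stands upright and released on the raised stage (angle between each of pot0, pot1, pot2, pot3's own z axis and vertical below 0.15 rad and linear speed of each of pot0, pot1, pot2, pot3 below 0.03 m/s and contact force between the fingers and pot0 below 0.1 N and x of pot0 in the frame of stage_top between -0.07 and 0.07 m and y of pot0 in the frame of stage_top between -0.07 and 0.07 m and z of pot0 in the frame of stage_top between -0.004 and 0.006 m and contact force between the fingers and pot1 below 0.1 N and x of pot1 in the frame of stage_top between -0.07 and 0.07 m and y of pot1 in the frame of stage_top between -0.07 and 0.07 m and z of pot1 in the frame of stage_top between -0.004 and 0.006 m and contact force between the fingers and pot2 below 0.1 N and x of pot2 in the frame of stage_top between -0.07 and 0.07 m and y of pot2 in the frame of stage_top between -0.07 and 0.07 m and z of pot2 in the frame of stage_top between -0.004 and 0.006 m and contact force between the fingers and pot3 below 0.1 N and x of pot3 in the frame of stage_top between -0.07 and 0.07 m and y of pot3 in the frame of stage_top between -0.07 and 0.07 m and z of pot3 in the frame of stage_top between -0.004 and 0.006 m and value of joint stage below 0.008 m), for 0.2 s.
3. the stage is latched down by itself with the pots on it, the robot off it (angle between each of pot0, pot1, pot2, pot3's own z axis and vertical below 0.15 rad and linear speed of each of pot0, pot1, pot2, pot3 below 0.03 m/s and contact force between the fingers and pot0 below 0.1 N and x of pot0 in the frame of stage_top between -0.07 and 0.07 m and y of pot0 in the frame of stage_top between -0.07 and 0.07 m and z of pot0 in the frame of stage_top between -0.004 and 0.006 m and contact force between the fingers and pot1 below 0.1 N and x of pot1 in the frame of stage_top between -0.07 and 0.07 m and y of pot1 in the frame of stage_top between -0.07 and 0.07 m and z of pot1 in the frame of stage_top between -0.004 and 0.006 m and contact force between the fingers and pot2 below 0.1 N and x of pot2 in the frame of stage_top between -0.07 and 0.07 m and y of pot2 in the frame of stage_top between -0.07 and 0.07 m and z of pot2 in the frame of stage_top between -0.004 and 0.006 m and contact force between the fingers and pot3 below 0.1 N and x of pot3 in the frame of stage_top between -0.07 and 0.07 m and y of pot3 in the frame of stage_top between -0.07 and 0.07 m and z of pot3 in the frame of stage_top between -0.004 and 0.006 m and value of joint stage above 0.044 m and value of joint bolt below 0.004 m and contact force between each of the arm, the fingers and stage below 0.1 N), for 0.3 s.
At the end, for the whole second after the job is handed in: pail upright (0.1 rad), released, within 32 mm of the mat's centre; every present pot upright (0.15 rad) on the stage; stage latched (joint over 0.044, bolt under 0.004); lid flat on the rim, centre within 12 mm of the carrier's, sides parallel within 0.12 rad, any quarter turn; all at rest (all of step 1 and all of step 3 and horizontal distance between lid and carrier below 0.012 m and angle between lid's own z axis and vertical below 0.03 rad and z of lid in the frame of carrier between 0.06 and 0.068 m and (angle between the x axis of lid and the x axis of carrier, either way round below 0.12 rad or angle between the x axis of lid and the y axis of carrier, either way round below 0.12 rad) and linear speed of lid below 0.03 m/s); the robot touches nothing.
It fails at once if the lump of clay is pushed away (more than 30 mm) (distance of clay from where it was at the start of the episode above 0.03 m).
It fails at once if the wooden paddle is pushed away (more than 30 mm) (distance of paddle from where it was at the start of the episode above 0.03 m).
It fails at once if the brush pot is pushed away (more than 30 mm) (distance of brushpot from where it was at the start of the episode above 0.03 m).
Of pot0, pot1, pot2, pot3 only 2 to 4 are there at a start; the rules pass over those that are not, and their reading is None.
At some moment in a run one of pot0, pot1, pot2, pot3, lid may be knocked a few centimetres aside while the robot is not near it.
It also fails if it takes over 210 s, if anything falls off the work surface, if the arm or the gripper's body presses on something with over 40 N, if the wrist force passes 120 N, or if a joint passes its speed limit or range.

## Robot

A 6-joint arm with a two-finger parallel gripper is mounted at the origin on the work surface. World frame = base frame: x ahead of the robot, y to its left, z up, the work surface at z = 0. Lengths are in m, angles in rad, forces in N, time in s.
With the tool pointing down it reaches from about 0.375 to 0.825 m from the base axis. Payload 5.5 kg.
Tool frame: the origin (TCP) lies midway between the tips of the shut fingers; the grasp point (between the pads) lies 19 mm behind it; x points along the fingers, y is the direction in which the jaws open and shut, and the axes are right-handed (so a half turn about x gives the same grasp; the last joint's range is limited). The gripper opens to 85 mm and grips with 20 to 120 N. Pads are 22 mm wide; open, the fingers measure 114 mm over their backs; the gripper's body (76 mm by 85 mm) begins 54 mm behind the grasp point. The pads swing forward as they close: fully open they stand 13 mm farther back than shut.
Start: joints at [-1.315, 0.314, -0.047, 1.21, 0, 1.571], TCP at [0.152, -0.58, 0.231] pointing down, gripper open.
Joint ranges: [-2.67, 2.67], [-0.69, 1.73], [-1.03, 1.25], [-2.08, 2.16], [-1.42, 1.45], [-3.14, 3.14]. Speed limits (rad/s): [2.39, 2.39, 3.01, 3.14, 3.14, 3.14].

## Interface

Orientations are given as [roll, pitch, yaw] about the fixed x, y, z axes, in that order (R = Rz(yaw) Ry(pitch) Rx(roll)).
In Python, from cell import r gives the robot as it stands.
- The arm moves only by the tool move_arm, never from a script. Its argument "targets" is text: rows parted by semicolons, each of 4 numbers parted by spaces: the shift along the tool's x, y, z each as a share of 0.12 m, from -1 to 1, then the turn about the tool's x as a share of 180 degrees, from -1 to 1. In form: x y z roll; .... A call has 1 to 5 rows; each row is the pose to reach, as a shift and turn from the pose measured when the call began, along the tool's axes at that moment, turning the shorter way round; what a row does not reach only later rows make up. A row lasts 1/8 s, in which the tool goes at most 62.5 mm and 10.7 degrees, less where a joint would pass 70% of its speed; a pose out of reach is approached as far as the arm can. A call with a number of a shift or a turn outside -1 to 1 is refused whole. A call with a gripper value outside its range is refused whole. "grip" is the opening, from 0 (shut) to 1 (fully open), set as the call begins (left out, the last holds). The fingers move at their own pace and stop on an object; "newtons" is the grip in N (left out, the last holds). Time passes only in rows, so rows that repeat a pose let the fingers close. It gives the time, the measured TCP pose, the force and the opening at its end, in the units of the state.
- r.sense(): the state, without advancing time (a new reading comes with each control period).
- r.camera(name): name is "scene" or "top" or "wrist"; returns (picture, depth): 480x640x3 uint8, red, green, blue; 480x640 float32, m along the optical axis (not along the pixel's ray), 0 where there is no reading.
- r.camera_model(name): a dict with "camera_matrix" (3x3 intrinsics, pixels), "k1" (the pictures are not rectified: a ray, as slopes to the right and down, at radius r is drawn at 1 + k1 r^2 times it, then the intrinsics apply), "view" (4x4, takes a point from world to camera coordinates); the wrist camera has in their place "tool_from_camera" (4x4, takes a point from camera to tool coordinates, whose origin is the TCP and whose axes are the tool frame's). Camera axes: x right, y down, z forward; pixel columns grow to the right and rows downward; lengths in m; the calibration is good to about 2 mm. A picture is of the moment at which its call begins: read the wrist's pose just before it. camera_model takes no time and is no camera call.
- r.hand_in(): hands the job in, once; it reports no verdict.
The state is a dict: "time": time; "joint_pos": joint angles; "dq": joint speeds; "effort": joint torques, N m; "ee_pos": TCP position; "tcp_rot": TCP orientation; "wrist_force": force on the tool from outside, world axes, zero at the start; "torque": the same for the moment, N m; "width": finger opening in m.
Only numpy, scipy, OpenCV 4.12 (cv2) and the standard library are available. Lean on these libraries where they do the work, as an engineer would, in place of code of your own. Each camera call takes 0.05 s, during which the arm holds its last target. There are 200 camera calls.

## Working session

There is one attempt and no reset: what is moved stays moved. The work goes in short steps, Python scripts to look and compute and a tool call to move; the robot and the scene stay as the last step left them, time stands still between calls to the robot, and variables do not carry over. Pictures are saved under pics/ and viewed, about 12 in all and at most 16, crops included, and the job is handed in when it is done.

Besides the shell and the picture viewer there is one more tool, called after ">>>" as a command line: name --argument value ..., lists and objects as JSON in quotes. move_arm: Moves the arm, as the interface text tells. Shift numbers are shares of 0.12 m and turn numbers shares of 180 degrees, none past 1 either way. Its arguments: {"type":"object","properties":{"targets":{"type":"string"},"grip":{"type":"number"},"newtons":{"type":"number"}},"required":["targets"]}

```bash
ls; mkdir -p pics; cat > h.py <<'E'
import numpy as np, cv2
from scipy.spatial.transform import Rotation as R
from cell import r
def tool():
    s=r.sense(); T=np.eye(4); T[:3,:3]=R.from_euler('xyz',s['tcp_rot']).as_matrix(); T[:3,3]=s['ee_pos']; return T
def snap(name,fn=None):
    T=tool(); m=r.camera_model(name); p,d=r.camera(name)
    c2w=T@np.array(m['tool_from_camera']) if name=='wrist' else np.linalg.inv(np.array(m['view']))
    if fn: cv2.imwrite('pics/%s.png'%fn,p[:,:,::-1]); np.savez('pics/%s.npz'%fn,p=p,d=d,c2w=c2w,K=np.array(m['camera_matrix']),k1=m['k1'])
    return fn
class V:
    def __init__(s,fn):
        z=np.load('pics/%s.npz'%fn); s.p,s.d,s.c2w,s.K,s.k1=z['p'],z['d'],z['c2w'],z['K'],float(z['k1'])
    def slopes(s,uv):
        uv=np.asarray(uv,float).reshape(-1,1,2)
        return cv2.undistortPoints(uv,s.K,np.array([s.k1,0,0,0,0]),None,None,None,(3,100,1e-12)).reshape(-1,2) if 0 else cv2.undistortPoints(uv,s.K,np.array([s.k1,0,0,0.])).reshape(-1,2)
    def dep(s,uv):
        q=np.round(np.asarray(uv)).astype(int).reshape(-1,2); z=s.d[q[:,1],q[:,0]]
        return (np.c_[s.slopes(uv),np.ones(len(q))]*z[:,None])@s.c2w[:3,:3].T+s.c2w[:3,3]
    def atz(s,uv,h):
        v=np.c_[s.slopes(uv),np.ones(len(np.asarray(uv).reshape(-1,2)))]@s.c2w[:3,:3].T; o=s.c2w[:3,3]
        return o+v*((h-o[2])/v[:,2])[:,None]
    def cloud(s):
        u,v=np.meshgrid(np.arange(640),np.arange(480)); return s.dep(np.c_[u.ravel(),v.ravel()]).reshape(480,640,3)
E
python3 - <<'E'
from h import *
snap('top','top0'); snap('scene','scene0')
for n in('top','scene'): print(r.camera_model(n))
print(r.camera_model('wrist')); print(r.sense())
E
```

```text
pics
{'camera_matrix': array([[562.73651126,   0.        , 328.13750837],
       [  0.        , 562.73651126, 236.91525504],
       [  0.        ,   0.        ,   1.        ]]), 'k1': -0.05425188591967278, 'view': array([[ 0.0251823 , -0.99966988, -0.00509785, -0.10850961],
       [-0.99597063, -0.0246494 , -0.08622594,  0.53419791],
       [ 0.08607181,  0.00724868, -0.99626257,  1.33368152],
       [ 0.        ,  0.        ,  0.        ,  1.        ]])}
{'camera_matrix': array([[570.63996081,   0.        , 312.48287943],
       [  0.        , 570.63996081, 238.48529259],
       [  0.        ,   0.        ,   1.        ]]), 'k1': 0.019018849739532866, 'view': array([[-0.7074022 ,  0.70680138, -0.00373367,  0.45628879],
       [ 0.40900326,  0.40503135, -0.81771996, -0.11347825],
       [-0.57645334, -0.57998398, -0.57560414,  1.75592668],
       [ 0.        ,  0.        ,  0.        ,  1.        ]])}
{'camera_matrix': array([[384.50973246,   0.        , 321.19122302],
       [  0.        , 384.50973246, 237.7702216 ],
       [  0.        ,   0.        ,   1.        ]]), 'k1': -0.040
[... 331 characters left out ...]
0,  0.00000000e+00,
         1.00000000e+00]])}
{'time': 0.1, 'joint_pos': array([-1.31500725e+00,  3.14149006e-01, -4.79706184e-02,  1.21018036e+00,
        1.74654697e-05,  1.57078148e+00]), 'dq': array([-0.00064933, -0.00142886,  0.00114177,  0.00019482,  0.00039632,
        0.0001142 ]), 'effort': array([-1.19492368e-03, -5.40766382e+01,  3.40542197e+01,  1.11840625e-02,
       -4.68429255e-05, -4.95864938e-06]), 'ee_pos': array([ 0.15168269, -0.57998656,  0.23052826]), 'tcp_rot': array([-1.58242596,  1.56929257,  1.8149706 ]), 'wrist_force': array([ 0.01576928,  0.57622811, -0.26615027]), 'torque': array([ 1.50931700e-02, -4.15175203e-05,  1.44265715e-02]), 'width': 0.08547601007566853}
```

View pics/top0.png

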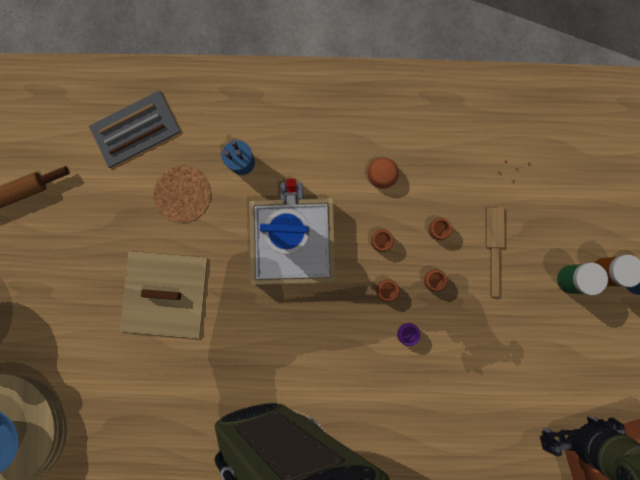

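View pics/scene0.png

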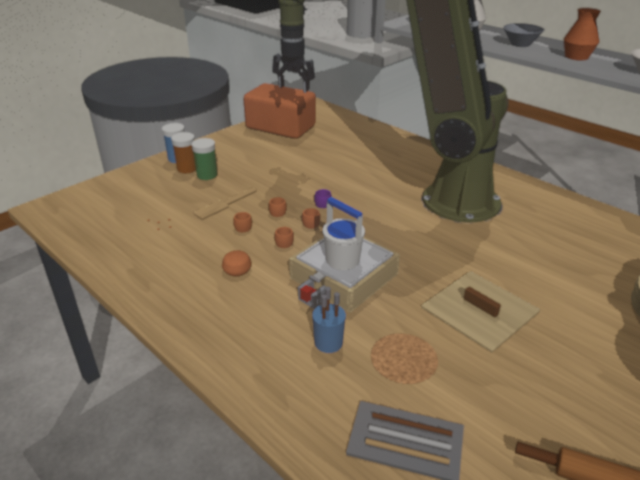

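The top view shows pots at (383,240), (440,229), (388,290) and (436,280), with a purple look-alike at (409,334), which I'll leave alone. The clay lump is at (383,172), which also has the pot's colour but no opening. The pail, with its handle at (285,229), is on the carrier at (290,242). The mat is at (182,194), the lid at (165,295), the brush pot at (238,157) and the paddle at (495,250). In the scene view the four pots are at (243,221), (277,206), (311,217) and (284,237), and the clay is at (236,262).

```bash
python3 - <<'E'
from h import *
np.set_printoptions(precision=4,suppress=True)
t=V('top0');s=V('scene0')
def loc(c,h,w):
    pass
P={'potA':(383,240),'potB':(440,229),'potC':(388,290),'potD':(436,280),'purple':(409,334),'clay':(383,172),'mat':(182,194),'lid':(205,260),'ridge':(161,295),'bar':(284,229),'brush':(238,157)}
for k,u in P.items(): print(k,u,t.dep([u])[0])
for k,u in {'B':(243,221),'D':(277,206),'C':(311,217),'A':(284,237),'mat':(403,358),'ridge':(482,300),'bar':(344,207)}.items(): print('sc',k,s.dep([u])[0])
# segmentation by cloud
for n,v in(('top',t),('scene',s)):
    C=v.cloud(); H=C[...,2]
    bgr=v.p[:,:,::-1].copy(); hsv=cv2.cvtColor(bgr,cv2.COLOR_BGR2HSV)
    # table-height sample
    m=(C[...,0]>.3)&(C[...,0]<.9)&(abs(C[...,1])<.45)
    print(n,'table z',np.median(H[m&(H<.01)]))
    for k,u in P.items():
        c=t.dep([u])[0]
        if k.startswith('pot') or k=='clay':
            q=(np.hypot(C[...,0]-c[0],C[...,1]-c[1])<.045)&(H>.012)&(H<.06)
            pts=C[q]; top=pts[pts[:,2]>.033]
            (cx,cy),rad=cv2.minEnclosingCircle(top[:,:2].astype(np.float32)) if len(top)>3 else ((0,0),0)
            print(n,k,len(pts),'zmax',np.percentile(pts[:,2],98) if len(pts) else 0,'c',cx,cy,rad)
    q=m&(hsv[...,0]>100)&(hsv[...,0]<130)&(hsv[...,1]>120)&(H>.13)&(H<.25)&(abs(C[...,1])<.2); print(n,'bar',q.sum(),cv2.fitLine(C[q][:,:2].astype(np.float32),2,0,.01,.01).ravel() if q.sum() else 0,C[q].min(0),C[q].max(0),np.percentile(C[q][:,2],[10,50,90]))
    q=m&(H>.03)&(H<.06)&(abs(C[...,0]-t.dep([(161,295)])[0,0])<.08)&(abs(C[...,1]-t.dep([(161,295)])[0,1])<.08); print(n,'ridge',q.sum(),cv2.minAreaRect(C[q][:,:2].astype(np.float32)),np.median(C[q][:,2]))
E
```

```text
potA (383, 240) [ 0.5337 -0.2288  0.0085]
potB (440, 229) [ 0.564  -0.3674  0.0098]
potC (388, 290) [ 0.4128 -0.2421  0.0172]
potD (436, 280) [ 0.4396 -0.3575  0.0165]
purple (409, 334) [ 0.3094 -0.2938  0.0195]
clay (383, 172) [ 0.693  -0.2223  0.0505]
mat (182, 194) [0.6365 0.2701 0.0002]
lid (205, 260) [0.474  0.2029 0.0112]
ridge (161, 295) [0.3871 0.2972 0.0428]
bar (284, 229) [ 0.5337 -0.0053  0.2215]
brush (238, 157) [0.7043 0.1126 0.1255]
sc B [ 0.5761 -0.3446  0.0387]
sc D [ 0.4569 -0.3344  0.0399]
sc C [ 0.4283 -0.2226  0.0395]
sc A [ 0.5462 -0.2075  0.0366]
sc mat [0.6425 0.2721 0.0039]
sc ridge [0.4009 0.3101 0.0415]
sc bar [0.5414 0.0003 0.221 ]
top table z 0.00020752987812699963
top potA 339 zmax 0.043781813548671944 c 0.5330386161804199 -0.22469376027584076 0.026185335591435432
top potB 369 zmax 0.043918992946277574 c 0.563839852809906 -0.3626489043235779 0.02667934074997902
top potC 349 zmax 0.044032170274975024 c 0.412483811378479 -0.24041596055030823 0.026552850380539894
top potD 367 zmax 0.04482135887019233 c 0.4396478235721588 -0.3514462411403656 0.026677073910832
[... 476 characters left out ...]
5200043 0.028017887845635414
scene potB 288 zmax 0.043635397692377606 c 0.5669085383415222 -0.36235716938972473 0.02929701656103134
scene potC 286 zmax 0.04423448539805011 c 0.4165847897529602 -0.2384406328201294 0.028307566419243813
scene potD 268 zmax 0.04407397856865415 c 0.4430513381958008 -0.3487367033958435 0.030968675389885902
scene clay 589 zmax 0.05127986011224711 c 0.7017861008644104 -0.21936169266700745 0.035757094621658325
scene bar 552 [ 0.1285  0.9917  0.5415 -0.0032] [ 0.5036 -0.051   0.1518] [0.5766 0.0468 0.2266] [0.1549 0.1576 0.2232]
scene ridge 347 ((0.3927488923072815, 0.3039278984069824), (0.0917465016245842, 0.024505896493792534), 86.8587875366211) 0.041539581770520195
```

```bash
python3 - <<'E'
import cv2
p=cv2.imread('pics/top0.png'); cv2.imwrite('pics/c0.png',cv2.resize(p[140:350,110:460],None,fx=2.28,fy=2.28,interpolation=cv2.INTER_CUBIC))
E
```

```text
(no output)
```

View pics/c0.png

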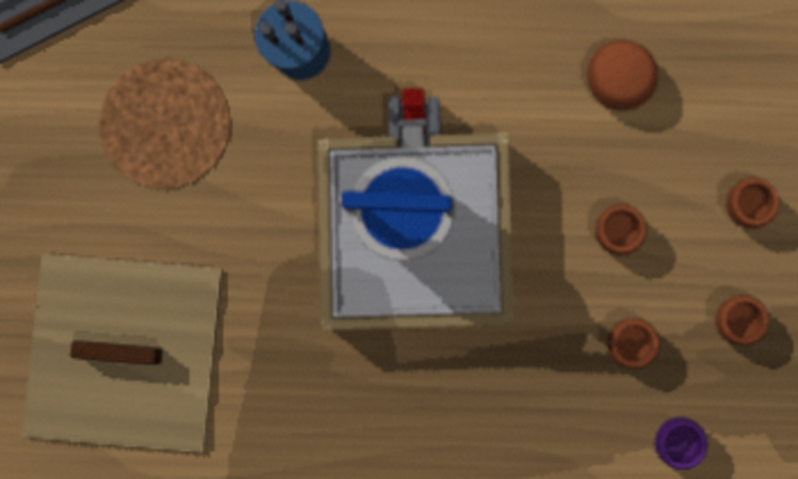

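```bash
cat >> h.py <<'E'
def plan(x,y,z,ang=0.,T=None):
    """total shift shares & roll share to bring TCP to x,y,z with jaw axis at world angle ang (deg, mod 180). After roll, remaining axes change: shares given in current tool axes."""
    T=tool() if T is None else T
    a=np.degrees(np.arctan2(T[1,1],T[0,1])); d=(ang-a+90)%180-90
    sh=T[:3,:3].T@(np.array([x,y,z])-T[:3,3])/.12
    print('tcp',T[:3,3].round(4),'jaw',round(a,1),'tilt',np.degrees(np.arccos(-T[2,0])).round(2),'shares',sh.round(3),'roll',round(-d/180,4))
E
python3 - <<'E'
from h import *
np.set_printoptions(precision=4,suppress=True)
t=V('top0');C=t.cloud();H=C[...,2]
m=(abs(C[...,0]-.51)<.15)&(abs(C[...,1])<.15)
print('carrier',cv2.minAreaRect(C[m&(H>.055)&(H<.075)][:,:2].astype(np.float32)))
pc=np.float32([[318,136],[507,133],[514,322],[322,328]])/2.28+[110,140]; q=t.atz(pc,.064); print('rim corners',q,q.mean(0))
for a,b in((0,1),(3,2),(0,3),(1,2)): print(np.degrees(np.arctan2(*(q[b]-q[a])[[1,0]])))
q=t.atz(np.float32([[343,200],[452,204]])/2.28+[110,140],.222);print('bar',q)
e=t.atz(np.float32([[100,123],[232,123],[166,57],[166,189]])/2.28+[110,140],.003);print('mat',e.mean(0))
q=t.atz(np.float32([[43,254],[222,268],[205,453],[25,437]])/2.28+[110,140],.008);print('lid',q,q.mean(0))
for a,b in((0,1),(3,2),(0,3),(1,2)): print(np.degrees(np.arctan2(*(q[b]-q[a])[[1,0]])))
print(tool()); plan(.53,-.004,.30,2)
E
```

```text
carrier ((0.5318392515182495, -0.009927406907081604), (0.21424973011016846, 0.1965695470571518), 3.188702344894409)
rim corners [[ 0.6167  0.092   0.064 ]
 [ 0.6245 -0.1031  0.064 ]
 [ 0.4304 -0.115   0.064 ]
 [ 0.4192  0.0806  0.064 ]] [ 0.5227 -0.0114  0.064 ]
-87.71236130595118
-86.74309702884204
-176.68732473252146
-176.49319562428846
bar [[ 0.5351  0.0434  0.222 ]
 [ 0.5339 -0.0553  0.222 ]]
mat [0.6365 0.2674 0.003 ]
lid [[0.4903 0.3927 0.008 ]
 [0.4803 0.1981 0.008 ]
 [0.2839 0.2081 0.008 ]
 [0.2947 0.402  0.008 ]] [0.3873 0.3002 0.008 ]
-92.94040381949894
-93.18160363435905
177.27627352448093
177.07522150992054
[[-0.0004  0.253  -0.9675  0.1517]
 [ 0.0015 -0.9675 -0.253  -0.58  ]
 [-1.     -0.0015 -0.      0.2305]
 [ 0.      0.      0.      1.    ]]
tcp [ 0.1517 -0.58    0.2305] jaw -75.3 tilt 0.09 shares [-0.573 -3.847 -4.265] roll -0.4297
```

Carrier centre is about (0.523,-0.011) with yaw 3°. The pail bar is at (0.5345,-0.006), yaw about -0.7°. The mat is at (0.637,0.267) and the lid at (0.388,0.301), yaw -3°. Candidates for "pot" are the four terracotta pots, the purple one (409,334) and the clay (383,172). I'm choosing the four open terracotta ones, which the crop confirms. The pail comes first.

>>> move_arm --targets "-0.6 -0.5 -0.5 -0.06; -0.6 -1 -1 -0.12; -0.6 -1 -1 -0.18; -0.6 -1 -1 -0.24; -0.6 -1 -1 -0.29" --grip 1

```text
time: 0.72
ee_pos: [0.238, -0.4328, 0.303]
tcp_rot: [-2.536, 1.57, 1.779]
wrist_force: [-0.3, -0.1, -0.1]
width: 0.0853
```

>>> move_arm --targets "0 0 0 -0.06; 0 0 0 -0.124; 0 0 0 -0.124; 0 0 0 -0.124"

```text
time: 1.23
ee_pos: [0.2379, -0.4327, 0.3028]
tcp_rot: [-2.839, 1.569, 1.864]
wrist_force: [-0.2, -0.5, 0.1]
width: 0.0852
```

```bash
python3 -c "
from h import *
plan(.5345,-.006,.30,-.7);print(r.sense()['joint_pos'])"
```

```text
tcp [ 0.2379 -0.4327  0.3028] jaw -0.6 tilt 0.09 shares [ 0.027  2.437 -3.579] roll 0.0008
[-1.06824996e+00  9.35042056e-02 -1.57974371e-01  1.32080281e+00
  3.15795962e-04  5.12311448e-01]
```

>>> move_arm --targets "0 0.33 -0.5 0; 0 0.65 -1 0; 0 0.65 -1 0"

```text
time: 1.6
ee_pos: [0.3181, -0.311, 0.303]
tcp_rot: [-3.1, 1.569, 1.603]
wrist_force: [-0.7, -0.3, -0.8]
width: 0.0853
```

>>> move_arm --targets "0 0.33 -0.5 0; 0 0.65 -1 0; 0 0.65 -1 0"

```text
time: 1.98
ee_pos: [0.3985, -0.1892, 0.3032]
tcp_rot: [3.017, 1.568, 1.438]
wrist_force: [0.3, 0.2, -0.6]
width: 0.0854
```

>>> move_arm --targets "0 0.33 -0.5 0; 0 0.65 -1 0; 0 0.65 -1 0"

```text
time: 2.35
ee_pos: [0.4788, -0.0671, 0.3034]
tcp_rot: [2.991, 1.568, 1.413]
wrist_force: [-0.4, -1.0, -0.5]
width: 0.0855
```

>>> move_arm --targets "0 0.24 -0.3 0; 0 0.48 -0.57 0; 0 0.48 -0.57 0; 0 0.48 -0.57 0"

```text
time: 2.85
ee_pos: [0.5364, 0.0006, 0.3033]
tcp_rot: [-2.93, 1.568, 1.774]
wrist_force: [0.3, -0.3, -0.5]
width: 0.0856
```

```bash
python3 - <<'E'
from h import *
snap('wrist','w1');snap('top','top1');plan(.5345,-.006,.193,-.7)
v=V('w1');C=v.cloud();H=C[...,2];hsv=cv2.cvtColor(v.p,cv2.COLOR_RGB2HSV)
q=(hsv[...,0]>100)&(hsv[...,0]<130)&(hsv[...,1]>110)&(H>.205)&(H<.235)
print(q.sum(),cv2.minAreaRect(C[q][:,:2].astype(np.float32)),np.median(C[q][:,2]))
E
```

```text
tcp [5.362e-01 1.000e-04 3.037e-01] jaw -0.5 tilt 0.16 shares [ 0.922 -0.014  0.053] roll 0.0011
3816 ((0.5384573340415955, -0.0014187470078468323), (0.09904193133115768, 0.015625014901161194), 89.13563537597656) 0.22167235645037797
```

View pics/w1.png

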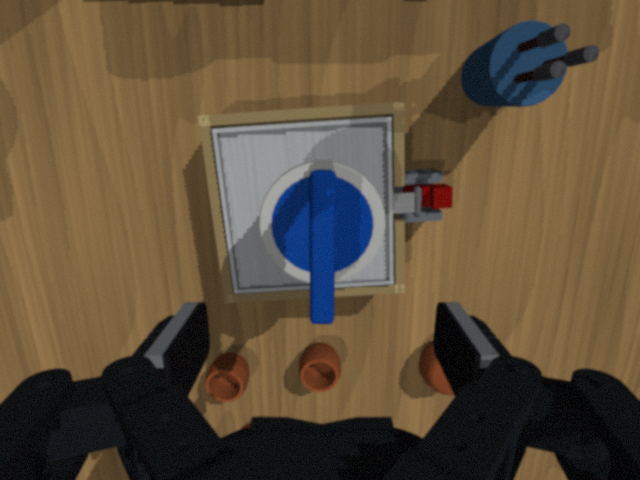

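The wrist picture shows the bar running from (322,172) to (322,322), centred between the fingers and measured at (0.5385,-0.0015), top z 0.222.

>>> move_arm --targets "0.4 0.02 0.01 0; 0.7 0.02 0.01 0; 0.9 0.02 0.01 0; 0.9 0.02 0.01 0"

```text
time: 3.45
ee_pos: [0.5366, -0.0017, 0.1942]
tcp_rot: [-2.246, 1.566, 2.456]
wrist_force: [0.7, 0.4, 0.8]
width: 0.0851
```

>>> move_arm --targets "0 0 0 0; 0 0 0 0; 0 0 0 0; 0 0 0 0; 0 0 0 0" --grip 0 --newtons 60

```text
time: 4.08
ee_pos: [0.5369, -0.0017, 0.1949]
tcp_rot: [-2.371, 1.567, 2.331]
wrist_force: [-1.1, -0.9, 4.6]
width: 0.0151
```

>>> move_arm --targets "-0.1 0 0 0; -0.3 0 0 0; -0.6 0 0 0; -0.9 0 0 0; -0.9 0 0 0"

```text
time: 4.7
ee_pos: [0.5387, -0.002, 0.3056]
tcp_rot: [2.449, 1.567, 0.867]
wrist_force: [0.8, -0.2, -4.7]
width: 0.0149
```

```bash
python3 -c "
from h import *
plan(.637,.268,.30,0);print(r.sense()['joint_pos'])"
```

```text
tcp [ 0.5387 -0.002   0.3056] jaw -0.6 tilt 0.2 shares [ 0.055  0.795 -2.258] roll -0.0033
[-0.00532242  0.17599993 -0.05607874  1.33645634  0.00269529  1.57598709]
```

>>> move_arm --targets "0 0 -0.25 0; 0 0 -0.5 0; 0 0 -0.75 0; 0 0 -1 0; 0 0 -1 0"

```text
time: 5.32
ee_pos: [0.5391, 0.1196, 0.3039]
tcp_rot: [-2.857, 1.568, 1.848]
wrist_force: [0.4, -0.6, -3.2]
width: 0.015
```

>>> move_arm --targets "0 0 -0.25 0; 0 0 -0.5 0; 0 0 -0.75 0; 0 0 -1 0; 0 0 -1 0"

```text
time: 5.95
ee_pos: [0.5394, 0.2406, 0.3025]
tcp_rot: [-2.068, 1.568, 2.638]
wrist_force: [1.0, 0.7, -4.5]
width: 0.0147
```

>>> move_arm --targets "0 0.2 -0.1 0; 0 0.4 -0.2 0; 0 0.6 -0.25 0; 0 0.8 -0.25 0; 0 0.8 -0.25 0"

```text
time: 6.58
ee_pos: [0.6367, 0.2684, 0.3]
tcp_rot: [-1.531, 1.566, -3.109]
wrist_force: [-0.4, 0.7, -4.2]
width: 0.0148
```

```bash
python3 - <<'E'
from h import *
snap('wrist','w2');snap('top','top2');plan(.637,.268,.134,0)
# mat from clouds: cork pixels by circle fit on colour+height in wrist & earlier top
for n in('w2','top0','top1','scene0'):
    v=V(n);C=v.cloud();H=C[...,2];lab=cv2.cvtColor(v.p,cv2.COLOR_RGB2HSV)
    q=(np.hypot(C[...,0]-.637,C[...,1]-.268)<.1)&(abs(H)<.015)&(lab[...,0]<12)&(lab[...,1]>90)
    m=cv2.morphologyEx(q.astype(np.uint8),cv2.MORPH_OPEN,np.ones((3,3)))>0
    if m.sum()>20: print(n,m.sum(),cv2.minEnclosingCircle(C[m][:,:2].astype(np.float32)),np.median(C[m],0))
E
```

```text
tcp [0.6352 0.2688 0.3009] jaw -0.4 tilt 0.3 shares [1.391 0.022 0.008] roll -0.0021
```

View pics/w2.png

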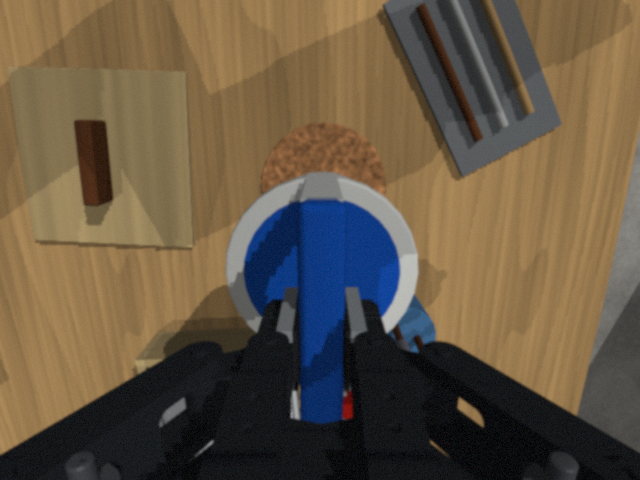

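The pail hangs straight. The cork mat's rim is visible at (262,178), (323,124) and (385,176), so I'll check its centre from those.

```bash
python3 - <<'E'
from h import *
from scipy.optimize import least_squares as L
e=V('w2').atz([(262,180),(280,141),(323,124),(366,141),(385,178)],.003)[:,:2]
print(L(lambda c:np.hypot(*(e-c).T)-.072,[.637,.268]).x, e)
E
```

```text
[0.63914581 0.26939106] [[0.56898128 0.28031165]
 [0.59112426 0.32360304]
 [0.63906344 0.34150859]
 [0.6867841  0.32304355]
 [0.70951394 0.28183157]]
```

>>> move_arm --targets "0.25 0.025 0 0; 0.5 0.025 0 0; 0.75 0.025 0 0; 1 0.025 0 0; 1 0.025 0 0"

```text
time: 7.3
ee_pos: [0.6348, 0.2675, 0.1782]
tcp_rot: [-1.382, 1.56, -2.959]
wrist_force: [-0.8, -0.6, -4.1]
width: 0.015
```

>>> move_arm --targets "0.15 0 0 0; 0.27 0 0 0; 0.34 0 0 0; 0.38 0 0 0; 0.39 0 0 0"

```text
time: 7.92
ee_pos: [0.6348, 0.2677, 0.1345]
tcp_rot: [-1.459, 1.562, -3.036]
wrist_force: [-6.7, -2.9, 16.2]
width: 0.0146
```

```bash
python3 -c "
from h import *
plan(.639,.2694,.134,0);print(r.sense()['wrist_force'])"
```

```text
tcp [0.6348 0.2677 0.1345] jaw -0.4 tilt 0.48 shares [ 0.004  0.035 -0.014] roll -0.0021
[-6.69851692 -2.85764805 16.20971911]
```

Contact is made, so I'll back off a hair, release and rise.

>>> move_arm --targets "-0.015 0 0 0; -0.015 0 0 0; -0.015 0 0 0; -0.015 0 0 0; -0.015 0 0 0" --grip 1

```text
time: 8.55
ee_pos: [0.6348, 0.2677, 0.1361]
tcp_rot: [-1.45, 1.562, -3.028]
wrist_force: [-0.3, 0.4, 0.6]
width: 0.0855
```

>>> move_arm --targets "-0.2 0 0 0; -0.6 0 0 0; -1 0 0 0; -1 0 0 0; -1 0 0 0"

```text
time: 9.18
ee_pos: [0.6357, 0.2678, 0.2555]
tcp_rot: [-1.445, 1.562, -3.022]
wrist_force: [0.6, -0.8, -0.5]
width: 0.0854
```

```bash
python3 - <<'E'
from h import *
snap('wrist','w3');snap('top','top3')
np.set_printoptions(precision=4,suppress=True)
for n in('w3','top3'):
    v=V(n);C=v.cloud();H=C[...,2];hsv=cv2.cvtColor(v.p,cv2.COLOR_RGB2HSV)
    q=(hsv[...,0]>100)&(hsv[...,0]<130)&(hsv[...,1]>110)&(H>.14)&(H<.18)&(np.hypot(C[...,0]-.637,C[...,1]-.27)<.08)
    if q.sum()>20: print(n,'bar',q.sum(),cv2.minAreaRect(C[q][:,:2].astype(np.float32)),np.median(C[q][:,2]))
v=V('top3');C=v.cloud();H=C[...,2]
for x,y in((.533,-.2245),(.564,-.3626),(.4125,-.2404),(.4396,-.3514)):
    q=(np.hypot(C[...,0]-x,C[...,1]-y)<.05)&(H>.033)&(H<.06); print(q.sum(),cv2.minEnclosingCircle(C[q][:,:2].astype(np.float32)))
p=cv2.resize(v.p[130:350,110:460,::-1],None,fx=2.28,fy=2.28,interpolation=cv2.INTER_CUBIC);cv2.imwrite('pics/c3.png',p)
plan(.55,.2,.3,2.9);print(r.sense()['joint_pos'])
E
```

```text
w3 bar 3475 ((0.6340146064758301, 0.2669723927974701), (0.09900032728910446, 0.015931321308016777), 89.70591735839844) 0.16063689437563458
top3 bar 319 ((0.6308395266532898, 0.2600519359111786), (0.0922994613647461, 0.017037617042660713), 88.82220458984375) 0.15993454420533348
160 ((0.5327414274215698, -0.22515562176704407), 0.026240378618240356)
157 ((0.5644211769104004, -0.36228519678115845), 0.026418257504701614)
163 ((0.4129529893398285, -0.23996004462242126), 0.02668103761970997)
163 ((0.4399608373641968, -0.3520697355270386), 0.02657138928771019)
tcp [0.635  0.2675 0.2542] jaw -0.4 tilt 0.66 shares [-0.372 -0.709  0.568] roll -0.0182
[0.3975 0.495  0.2698 1.3569 0.0025 1.9749]
```

View pics/c3.png

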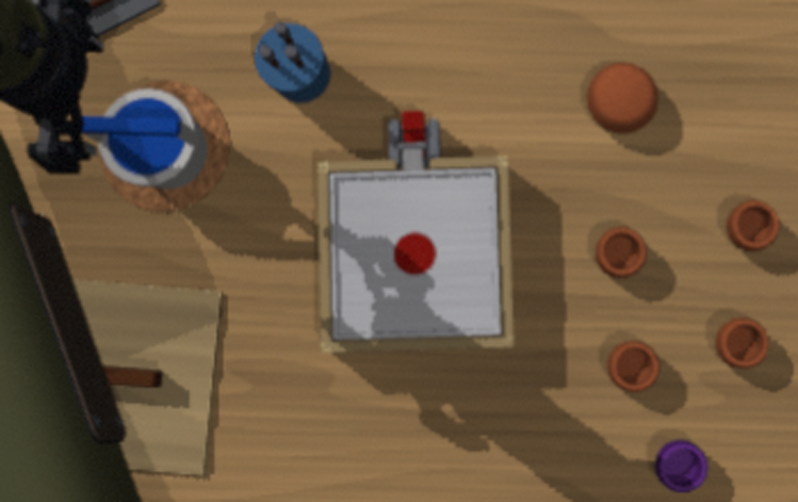

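>>> move_arm --targets "0 -0.1 0.5 -0.018; 0 -0.21 1 -0.018; 0 -0.21 1 -0.018"

```text
time: 9.65
ee_pos: [0.6073, 0.1438, 0.2535]
tcp_rot: [-1.366, 1.556, -2.892]
wrist_force: [0.1, 0.5, -0.3]
width: 0.0855
```

>>> move_arm --targets "0 -0.1 0.5 0; 0 -0.21 1 0; 0 -0.21 1 0"

```text
time: 10.02
ee_pos: [0.5866, 0.0199, 0.2534]
tcp_rot: [-1.358, 1.554, -2.888]
wrist_force: [0.0, 1.2, -0.5]
width: 0.0855
```

>>> move_arm --targets "0 -0.1 0.5 0; 0 -0.21 1 0; 0 -0.21 1 0"

```text
time: 10.4
ee_pos: [0.5659, -0.1033, 0.2533]
tcp_rot: [-1.369, 1.553, -2.904]
wrist_force: [-0.9, 0.6, -0.7]
width: 0.0857
```

>>> move_arm --targets "0 -0.1 0.5 0; 0 -0.21 1 0; 0 -0.21 1 0; 0 -0.21 1 0"

```text
time: 10.9
ee_pos: [0.5456, -0.2226, 0.2535]
tcp_rot: [-1.454, 1.552, -2.987]
wrist_force: [0.5, 0.3, 0.6]
width: 0.0852
```

```bash
cat >> h.py <<'E'
def pots(n,zmin=.033,zmax=.055):
    """rim rings of terracotta pots: cloud clusters at z .033-.055 with reddish hue"""
    v=V(n);C=v.cloud();H=C[...,2];hsv=cv2.cvtColor(v.p,cv2.COLOR_RGB2HSV)
    q=((H>zmin)&(H<zmax)&((hsv[...,0]<14)|(hsv[...,0]>172))&(hsv[...,1]>110)).astype(np.uint8)
    q=cv2.morphologyEx(q,cv2.MORPH_CLOSE,np.ones((5,5)))
    k,lab,st,ce=cv2.connectedComponentsWithStats(q)
    for i in range(1,k):
        if st[i,4]<60: continue
        P=C[(lab==i)&(H>zmin)&(H<zmax)]; c,rad=cv2.minEnclosingCircle(P[:,:2].astype(np.float32))
        print(n,'pix',ce[i].round(),st[i,4],'c',np.round(c,4),'rad',round(rad,4),'z95',np.percentile(P[:,2],95).round(4))
E
python3 - <<'E'
from h import *
snap('wrist','w4');plan(.533,-.225,.003,2.9);pots('w4')
print('disc',V('top3').atz([[415/2.28+110,253/2.28+130]],.064))
E
```

```text
tcp [ 0.5457 -0.2222  0.2537] jaw 2.2 tilt 1.06 shares [ 2.091 -0.068  0.014] roll -0.0039
w4 pix [484. 209.] 3986 c [ 0.6986 -0.222 ] rad 0.0348 z95 0.0481
w4 pix [312. 201.] 1020 c [ 0.5338 -0.2224] rad 0.0264 z95 0.0408
w4 pix [189. 212.] 1061 c [ 0.4152 -0.2376] rad 0.0257 z95 0.0408
w4 pix [227. 318.] 685 c [ 0.4425 -0.3516] rad 0.0259 z95 0.041
w4 pix [337. 333.] 899 c [ 0.5654 -0.3618] rad 0.0262 z95 0.0409
disc [[ 0.52159619 -0.01129764  0.064     ]]
```

View pics/w4.png

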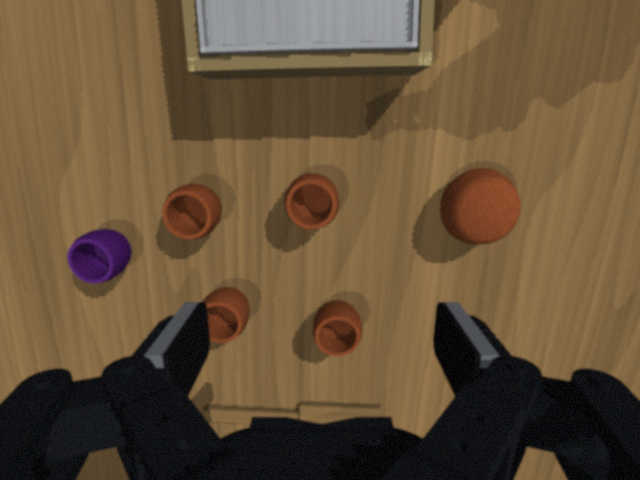

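The pots show at (312,201), (192,212), (227,318) and (337,333), the clay at (481,206) and the purple pot at (100,255). All agree with the top view within 3 mm. I'll grasp pot A at (312,201).

>>> move_arm --targets "0.5 -0.065 0.016 0; 1 -0.065 0.016 0; 1 -0.065 0.016 0"

```text
time: 11.32
ee_pos: [0.5323, -0.2212, 0.1296]
tcp_rot: [-1.647, 1.544, 3.106]
wrist_force: [-0.1, 0.8, -0.0]
width: 0.0852
```

>>> move_arm --targets "0.5 0 0 0; 0.85 0 0 0; 1 0 0 0; 1 0 0 0"

```text
time: 11.82
ee_pos: [0.5301, -0.2208, 0.0106]
tcp_rot: [-1.644, 1.544, 3.11]
wrist_force: [0.1, 0.3, 0.7]
width: 0.0856
```

```bash
python3 - <<'E'
from h import *
T=tool();print('xaxis',T[:3,0]);plan(.5338,-.2224,.002,2.9,T)
v=V('w1');q=v.atz([(203,120),(400,104),(402,289),(230,298)],.064);print(q,q.mean(0))
C=v.cloud();H=C[...,2];m=(abs(H-.064)<.006);print(cv2.minAreaRect(C[m&(abs(C[...,0]-.52)<.12)&(abs(C[...,1])<.13)][:,:2].astype(np.float32)))
E
```

```text
xaxis [-2.66672499e-02  8.44123555e-04 -9.99644009e-01]
tcp [ 0.5301 -0.2208  0.0106] jaw 2.4 tilt 1.53 shares [0.071 0.032 0.015] roll -0.0028
[[ 0.42507423  0.07931256  0.064     ]
 [ 0.6126903   0.09238998  0.064     ]
 [ 0.62424871 -0.09712517  0.064     ]
 [ 0.43757391 -0.10656314  0.064     ]] [ 0.52489679 -0.00799644  0.064     ]
((0.5317621231079102, -0.008246570825576782), (0.21386736631393433, 0.19663088023662567), 3.301401138305664)
```

>>> move_arm --targets "0.07 0.03 0.013 0; 0.07 0.03 0.013 0"

```text
time: 12.08
ee_pos: [0.5351, -0.2228, 0.0034]
tcp_rot: [-1.608, 1.547, -3.137]
wrist_force: [0.9, -0.2, 0.3]
width: 0.0855
```

>>> move_arm --targets "0 0 0 0; 0 0 0 0; 0 0 0 0; 0 0 0 0" --grip 0 --newtons 35

```text
time: 12.58
ee_pos: [0.5355, -0.2231, 0.0043]
tcp_rot: [-1.587, 1.547, -3.116]
wrist_force: [-1.6, 0.6, 5.8]
width: 0.0528
```

>>> move_arm --targets "-0.2 0 0 0; -0.5 0 0 0; -0.9 0.05 -0.3 0; -1 0.1 -0.6 0; -1 0.15 -1 0"

```text
time: 13.2
ee_pos: [0.5526, -0.102, 0.1257]
tcp_rot: [-1.545, 1.551, -3.076]
wrist_force: [0.3, 0.8, -1.7]
width: 0.0526
```

>>> move_arm --targets "-0.2 0.1 -0.5 0; -0.3 0.15 -1 0; -0.3 0.15 -1 0; -0.3 0.15 -1 0"

```text
time: 13.7
ee_pos: [0.5662, 0.0187, 0.1611]
tcp_rot: [-1.52, 1.551, -3.05]
wrist_force: [-1.0, 0.3, -1.6]
width: 0.0525
```

```bash
python3 - <<'E'
from h import *
plan(.5664,.0389,.069,3.2)
E
```

```text
tcp [0.5662 0.0187 0.1611] jaw 2.4 tilt 1.16 shares [ 0.767  0.024 -0.169] roll -0.0047
```

>>> move_arm --targets "0.2 0.024 -0.17 0; 0.4 0.024 -0.17 0; 0.6 0.024 -0.17 0; 0.7 0.024 -0.17 0; 0.76 0.024 -0.17 0"

```text
time: 14.32
ee_pos: [0.566, 0.0379, 0.0692]
tcp_rot: [-1.514, 1.55, -3.045]
wrist_force: [0.2, -0.4, -1.4]
width: 0.0525
```

```bash
python3 - <<'E'
from h import *
plan(.5664,.0389,.0685,3.2);print(r.sense()['wrist_force'])
E
```

```text
tcp [0.566  0.0379 0.0692] jaw 2.3 tilt 1.22 shares [ 0.006  0.003 -0.008] roll -0.0052
[ 0.18413815 -0.44961112 -1.42273925]
```

>>> move_arm --targets "0.006 0 0 0; 0.006 0 0 0; 0.006 0 0 0; 0.006 0 0 0" --grip 0.8

```text
time: 14.82
ee_pos: [0.5664, 0.038, 0.069]
tcp_rot: [-1.511, 1.551, -3.043]
wrist_force: [-0.4, -0.4, 0.6]
width: 0.0683
```

>>> move_arm --targets "-0.2 0 0 0; -0.5 0 0 0; -1 0 0.2 0; -1 -0.2 0.6 0; -1 -0.4 0.9 0" --grip 0.8

```text
time: 15.45
ee_pos: [0.5256, -0.0729, 0.1915]
tcp_rot: [-1.455, 1.553, -2.985]
wrist_force: [-0.3, 0.5, 0.3]
width: 0.0684
```

>>> move_arm --targets "0 -0.25 0.4 0; 0 -0.5 0.8 0; 0 -0.5 0.8 0; 0 -0.5 0.8 0" --grip 1

```text
time: 15.95
ee_pos: [0.4698, -0.1711, 0.193]
tcp_rot: [-1.461, 1.554, -2.992]
wrist_force: [-0.1, 0.0, -0.2]
width: 0.0859
```

```bash
python3 - <<'E'
from h import *
snap('wrist','w5');pots('w5');pots('w5',.095,.12);plan(.4152,-.2376,.004,3.2)
E
```

```text
w5 pix [605.   6.] 677 c [ 0.6581 -0.0089] rad 0.0189 z95 0.0487
w5 pix [588. 287.] 4802 c [ 0.6986 -0.222 ] rad 0.0353 z95 0.0485
w5 pix [255. 290.] 1377 c [ 0.4144 -0.2367] rad 0.0261 z95 0.0409
w5 pix [285. 396.] 925 c [ 0.4416 -0.3505] rad 0.0259 z95 0.0409
w5 pix [414. 409.] 779 c [ 0.5642 -0.3583] rad 0.0253 z95 0.0409
tcp [ 0.47   -0.1706  0.1929] jaw 2.3 tilt 0.98 shares [ 1.583 -0.452  0.536] roll -0.0048
```

>>> move_arm --targets "0.3 -0.3 0.4 0; 0.6 -0.458 0.53 -0.005; 0.9 -0.458 0.53 -0.005; 1 -0.458 0.53 -0.005"

```text
time: 16.5
ee_pos: [0.4149, -0.2351, 0.0721]
tcp_rot: [-1.598, 1.551, -3.111]
wrist_force: [-0.0, 0.2, 0.7]
width: 0.0857
```

>>> move_arm --targets "0.3 0 0 0; 0.5 0 0 0; 0.58 0 0 0; 0.58 0 0 0"

```text
time: 17.0
ee_pos: [0.4143, -0.2347, 0.0028]
tcp_rot: [-1.599, 1.551, -3.111]
wrist_force: [-0.1, -0.1, 0.2]
width: 0.0854
```

```bash
python3 - <<'E'
from h import *
plan(.4146,-.2370,.004,3.2)
E
```

```text
tcp [ 0.4143 -0.2347  0.0028] jaw 3.4 tilt 1.13 shares [-0.01   0.001  0.019] roll 0.0011
```

>>> move_arm --targets "-0.008 0 0.018 0; -0.008 0 0.018 0; -0.008 0 0.018 0; -0.008 0 0.018 0; -0.008 0 0.018 0" --grip 0

```text
time: 17.62
ee_pos: [0.4155, -0.2376, 0.0052]
tcp_rot: [-1.526, 1.553, -3.038]
wrist_force: [-1.3, 1.3, 8.0]
width: 0.0528
```

>>> move_arm --targets "-0.2 0 0 0; -0.5 0 0 0; -0.9 0.1 -0.3 0; -1 0.15 -0.6 0; -1 0.25 -1 0"

```text
time: 18.25
ee_pos: [0.4421, -0.1156, 0.1269]
tcp_rot: [-1.403, 1.557, -2.917]
wrist_force: [0.3, -0.1, -2.0]
width: 0.0529
```

>>> move_arm --targets "-0.2 0.13 -0.5 0; -0.3 0.2 -1 0; -0.3 0.2 -1 0; -0.3 0.2 -1 0"

```text
time: 18.75
ee_pos: [0.4596, 0.0056, 0.1625]
tcp_rot: [-1.352, 1.558, -2.865]
wrist_force: [0.3, 0.2, -0.7]
width: 0.0525
```

```bash
python3 - <<'E'
from h import *
plan(.4766,.0339,.0685,3.2)
E
```

```text
tcp [0.4596 0.0056 0.1625] jaw 3.3 tilt 0.75 shares [ 0.781  0.165 -0.229] roll 0.0008
```

>>> move_arm --targets "0.2 0.165 -0.23 0; 0.4 0.165 -0.23 0; 0.6 0.165 -0.23 0; 0.7 0.165 -0.23 0; 0.77 0.165 -0.23 0"

```text
time: 19.38
ee_pos: [0.4763, 0.0329, 0.0693]
tcp_rot: [-1.351, 1.557, -2.865]
wrist_force: [1.2, 0.5, 4.0]
width: 0.0529
```

>>> move_arm --targets "0.006 0 0 0; 0.006 0 0 0; 0.006 0 0 0; 0.006 0 0 0" --grip 0.8

```text
time: 19.88
ee_pos: [0.4767, 0.033, 0.069]
tcp_rot: [-1.338, 1.558, -2.852]
wrist_force: [-0.0, -0.3, 0.2]
width: 0.0682
```

>>> move_arm --targets "-0.2 0 0 0; -0.5 0 0 0; -1 0 0.2 0; -1 0.1 0.6 0; -1 0.2 1 0" --grip 0.8

```text
time: 20.5
ee_pos: [0.5102, -0.0861, 0.1907]
tcp_rot: [-1.201, 1.561, -2.714]
wrist_force: [1.9, -0.2, 0.7]
width: 0.0685
```

>>> move_arm --targets "0 0.15 0.5 0; 0 0.3 1 0; 0 0.3 1 0; 0 0.3 1 0" --grip 1

```text
time: 21.0
ee_pos: [0.5526, -0.2036, 0.1905]
tcp_rot: [-1.301, 1.56, -2.815]
wrist_force: [0.0, 0.6, 0.4]
width: 0.0852
```

```bash
python3 - <<'E'
from h import *
snap('wrist','w6');pots('w6');pots('w6',.09,.12);plan(.5654,-.3615,.003,3.2);snap('top','top6');pots('top6');pots('top6',.09,.12)
E
```

```text
w6 pix [498. 250.] 5318 c [ 0.6983 -0.2219] rad 0.0347 z95 0.0482
w6 pix [208. 377.] 428 c [ 0.4499 -0.3542] rad 0.0228 z95 0.0409
w6 pix [325. 386.] 1262 c [ 0.5655 -0.3616] rad 0.0261 z95 0.041
tcp [ 0.5526 -0.2029  0.1906] jaw 3.3 tilt 0.6 shares [1.567 0.045 1.321] roll 0.0008
top6 pix [ 26. 185.] 927 c [0.6403 0.6321] rad 0.0914 z95 0.0519
top6 pix [291. 184.] 124 c [ 0.6594 -0.0012] rad 0.0172 z95 0.052
top6 pix [444. 230.] 107 c [ 0.5635 -0.3631] rad 0.0262 z95 0.0436
top6 pix [435. 279.] 183 c [ 0.4399 -0.3519] rad 0.0268 z95 0.0439
top6 pix [160. 295.] 263 c [0.388  0.3024] rad 0.0444 z95 0.0458
top6 pix [595. 441.] 403 c [ 0.0482 -0.7617] rad 0.102 z95 0.0534
top6 pix [271. 221.] 199 c [0.5652 0.0356] rad 0.0259 z95 0.1067
top6 pix [272. 260.] 192 c [0.4761 0.0304] rad 0.0257 z95 0.1072
top6 pix [602. 449.] 545 c [ 0.0531 -0.7466] rad 0.0847 z95 0.1188
```

>>> move_arm --targets "0.1 0.025 0.5 0; 0.3 0.045 1 0; 0.5 0.045 1 0; 0.57 0.045 1 0"

```text
time: 21.6
ee_pos: [0.5633, -0.3208, 0.1211]
tcp_rot: [-1.473, 1.558, -2.984]
wrist_force: [-0.6, 0.8, 0.7]
width: 0.0856
```

>>> move_arm --targets "0.2 0 0.32 0; 0.5 0 0.32 0; 0.8 0 0.32 0; 1 0 0.32 0; 1 0 0.32 0"

```text
time: 22.22
ee_pos: [0.5631, -0.3569, 0.0001]
tcp_rot: [-1.638, 1.556, 3.136]
wrist_force: [-0.2, 0.6, 0.1]
width: 0.0859
```

```bash
python3 - <<'E'
from h import *
plan(.5655,-.3616,.004,3.2)
E
```

```text
tcp [ 5.631e-01 -3.569e-01  1.000e-04] jaw 3.5 tilt 0.87 shares [-0.033  0.017  0.041] roll 0.0019
```

>>> move_arm --targets "-0.033 0.017 0.04 0; -0.033 0.017 0.04 0; -0.033 0.017 0.04 0; -0.033 0.017 0.04 0; -0.033 0.017 0.04 0" --grip 0

```text
time: 22.85
ee_pos: [0.5674, -0.3623, 0.0069]
tcp_rot: [-1.481, 1.559, -2.989]
wrist_force: [0.0, 0.8, 7.3]
width: 0.0527
```

>>> move_arm --targets "-0.2 0 0 0; -0.5 0 0 0; -0.9 0 -0.3 0; -1 0.05 -0.6 0; -1 0.1 -1 0"

```text
time: 23.48
ee_pos: [0.5752, -0.2418, 0.13]
tcp_rot: [-1.044, 1.564, -2.554]
wrist_force: [0.9, 0.5, -1.0]
width: 0.0522
```

>>> move_arm --targets "-0.2 0.1 -0.5 0; -0.3 0.12 -1 0; -0.3 0.12 -1 0; -0.3 0.12 -1 0"

```text
time: 23.98
ee_pos: [0.5829, -0.121, 0.1664]
tcp_rot: [-0.812, 1.564, -2.321]
wrist_force: [0.1, -0.7, -1.3]
width: 0.0527
```

```bash
python3 - <<'E'
from h import *
plan(.5714,-.0509,.069,3.2)
E
```

```text
tcp [ 0.5829 -0.121   0.1664] jaw 3.5 tilt 0.38 shares [ 0.81  -0.056 -0.592] roll 0.0019
```

>>> move_arm --targets "0 -0.05 -0.4 0; 0.2 -0.055 -0.59 0; 0.45 -0.055 -0.59 0; 0.65 -0.055 -0.59 0; 0.78 -0.055 -0.59 0"

```text
time: 24.6
ee_pos: [0.5708, -0.0526, 0.0711]
tcp_rot: [-0.947, 1.563, -2.458]
wrist_force: [-0.2, -0.4, -1.7]
width: 0.0525
```

>>> move_arm --targets "0.006 0 0 0; 0.006 0 0 0; 0.006 0 0 0; 0.006 0 0 0" --grip 0.8

```text
time: 25.1
ee_pos: [0.5715, -0.0527, 0.0712]
tcp_rot: [-0.806, 1.564, -2.317]
wrist_force: [0.3, 0.3, -0.6]
width: 0.0683
```

>>> move_arm --targets "-0.2 0 0 0; -0.5 0 0 0; -0.9 -0.1 0.2 0; -0.9 -0.4 0.6 0; -0.9 -0.5 1 0" --grip 0.8

```text
time: 25.72
ee_pos: [0.5184, -0.1763, 0.1816]
tcp_rot: [-0.546, 1.564, -2.056]
wrist_force: [1.2, -1.0, 0.0]
width: 0.0683
```

>>> move_arm --targets "0 -0.25 0.4 0; 0 -0.5 0.8 0; 0 -0.5 0.8 0; 0 -0.5 0.8 0" --grip 1

```text
time: 26.22
ee_pos: [0.4645, -0.2757, 0.1826]
tcp_rot: [-0.464, 1.565, -1.975]
wrist_force: [0.8, 0.4, 0.1]
width: 0.0856
```

```bash
python3 - <<'E'
from h import *
snap('wrist','w7');pots('w7');plan(.442,-.351,.004,3.2);snap('top','top7');pots('top7',.09,.12)
E
```

```text
w7 pix [615. 174.] 4103 c [ 0.6973 -0.2226] rad 0.0348 z95 0.0476
w7 pix [286. 306.] 1422 c [ 0.441  -0.3513] rad 0.026 z95 0.0409
tcp [ 0.4648 -0.2751  0.1825] jaw 3.5 tilt 0.35 shares [ 1.491 -0.224  0.612] roll 0.0018
top7 pix [271. 221.] 205 c [0.5656 0.0355] rad 0.0258 z95 0.1071
top7 pix [310. 219.] 193 c [ 0.5697 -0.055 ] rad 0.0254 z95 0.1066
top7 pix [272. 260.] 188 c [0.4758 0.0303] rad 0.0259 z95 0.1075
top7 pix [601. 450.] 573 c [ 0.053  -0.7445] rad 0.0834 z95 0.1193
```

>>> move_arm --targets "0.2 -0.12 0.5 0; 0.5 -0.232 0.63 0; 0.8 -0.232 0.63 0; 1 -0.232 0.63 0"

```text
time: 26.82
ee_pos: [0.4417, -0.3511, 0.0611]
tcp_rot: [-0.822, 1.565, -2.329]
wrist_force: [0.2, 0.3, 0.9]
width: 0.0853
```

>>> move_arm --targets "0.25 0 0.01 0; 0.4 0 0.01 0; 0.48 0 0.01 0; 0.48 0 0.01 0"

```text
time: 27.32
ee_pos: [0.4418, -0.3517, 0.0031]
tcp_rot: [-0.988, 1.565, -2.494]
wrist_force: [-1.2, -0.3, 0.1]
width: 0.0851
```

```bash
python3 - <<'E'
from h import *
plan(.441,-.3513,.004,3.2)
E
```

```text
tcp [ 0.4418 -0.3517  0.0031] jaw 3.8 tilt 0.34 shares [-0.007 -0.007 -0.003] roll 0.0031
```

>>> move_arm --targets "0 0 0 0; 0 0 0 0; 0 0 0 0; 0 0 0 0; 0 0 0 0" --grip 0

```text
time: 27.95
ee_pos: [0.4424, -0.352, 0.0043]
tcp_rot: [-0.709, 1.565, -2.214]
wrist_force: [-0.4, 0.9, 6.0]
width: 0.0526
```

>>> move_arm --targets "-0.2 0 0 0; -0.5 0 0 0; -0.9 0 -0.3 0; -1 0.1 -0.6 0; -1 0.2 -1 0"

```text
time: 28.58
ee_pos: [0.4605, -0.2304, 0.1259]
tcp_rot: [0.081, 1.564, -1.426]
wrist_force: [0.1, 0.3, -1.4]
width: 0.053
```

>>> move_arm --targets "-0.2 0.1 -0.5 0; -0.3 0.2 -1 0; -0.3 0.2 -1 0; -0.3 0.2 -1 0"

```text
time: 29.08
ee_pos: [0.4768, -0.1089, 0.1614]
tcp_rot: [0.132, 1.564, -1.374]
wrist_force: [-0.2, -0.1, -0.3]
width: 0.0528
```

```bash
python3 - <<'E'
from h import *
plan(.4816,-.0559,.069,3.2)
E
```

```text
tcp [ 0.4768 -0.1089  0.1614] jaw 3.7 tilt 0.41 shares [ 0.767  0.068 -0.444] roll 0.0029
```

>>> move_arm --targets "0.1 0.065 -0.3 0; 0.3 0.065 -0.45 0; 0.5 0.065 -0.45 0; 0.65 0.065 -0.45 0; 0.765 0.065 -0.45 0"

```text
time: 29.7
ee_pos: [0.4805, -0.0567, 0.0679]
tcp_rot: [-0.076, 1.563, -1.584]
wrist_force: [-0.7, -2.0, 14.4]
width: 0.0523
```

>>> move_arm --targets "0.006 0 0 0; 0.006 0 0 0; 0.006 0 0 0; 0.006 0 0 0" --grip 0.8

```text
time: 30.2
ee_pos: [0.481, -0.0568, 0.0678]
tcp_rot: [0.073, 1.563, -1.435]
wrist_force: [0.5, 0.1, 0.4]
width: 0.0686
```

>>> move_arm --targets "-0.2 0 0 0; -0.5 0 0 0; -0.9 0 0 0; -1 0.2 -0.2 0; -1 0.38 -0.37 0" --grip 0.8

```text
time: 30.82
ee_pos: [0.5256, -0.0081, 0.1899]
tcp_rot: [0.562, 1.562, -0.946]
wrist_force: [0.2, 0.0, -0.5]
width: 0.0681
```

>>> move_arm --targets "-0.5 0 0 0; -0.5 0 0 0; -0.5 0 0 0; -0.5 0 0 0" --grip 0

```text
time: 31.32
ee_pos: [0.5244, -0.0077, 0.2487]
tcp_rot: [0.364, 1.563, -1.145]
wrist_force: [-0.8, 0.5, -0.4]
width: 0.0003
```

```bash
python3 - <<'E'
from h import *
snap('wrist','w8');pots('w8',.09,.12);plan(.524,-.0085,.072,3.2);snap('top','top8');pots('top8',.09,.12)
v=V('w8');C=v.cloud();H=C[...,2];hsv=cv2.cvtColor(v.p,cv2.COLOR_RGB2HSV)
q=(abs(H-.064)<.006)&((hsv[...,0]<8)|(hsv[...,0]>172))&(hsv[...,1]>170);print('disc',q.sum(),np.median(C[q],0))
E
```

```text
w8 pix [598.  35.] 193 c [0.7098 0.1373] rad 0.0021 z95 0.115
w8 pix [590.  73.] 184 c [0.7104 0.1129] rad 0.003 z95 0.1151
w8 pix [262. 162.] 1936 c [0.4789 0.0326] rad 0.0264 z95 0.1048
w8 pix [379. 161.] 1971 c [0.5675 0.0393] rad 0.0264 z95 0.1048
w8 pix [264. 271.] 1897 c [ 0.4822 -0.0557] rad 0.0266 z95 0.1047
w8 pix [373. 273.] 1898 c [ 0.5718 -0.0515] rad 0.0264 z95 0.1048
tcp [ 0.5243 -0.0078  0.2487] jaw 3.5 tilt 0.47 shares [ 1.472 -0.007 -0.005] roll 0.0019
top8 pix [310. 219.] 194 c [ 0.5696 -0.0546] rad 0.0255 z95 0.107
top8 pix [311. 259.] 175 c [ 0.4793 -0.0581] rad 0.0256 z95 0.108
top8 pix [601. 450.] 558 c [ 0.0545 -0.7449] rad 0.0845 z95 0.1191
disc 1737 [ 0.52352257 -0.00802373  0.06486931]
```

View pics/w8.png

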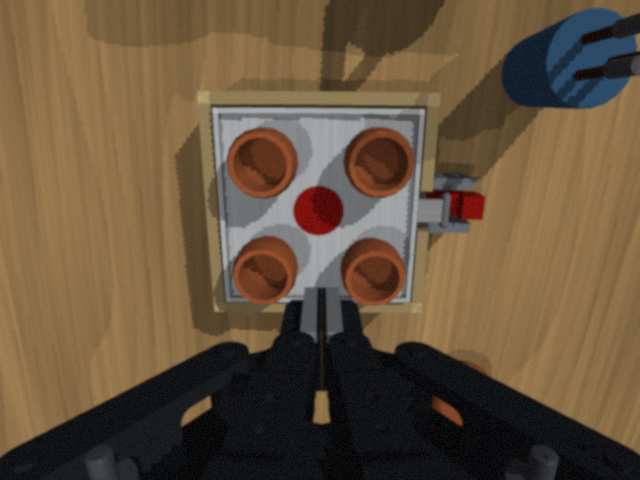

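All four pots stand round the disc, at (262,162), (379,161), (264,271) and (373,273), with the disc at (318,210). Next I push the stage down.

>>> move_arm --targets "0.4 -0.005 0 0; 0.8 -0.005 0 0; 1 -0.005 0 0; 1 -0.005 0 0"

```text
time: 31.92
ee_pos: [0.5218, -0.0088, 0.1263]
tcp_rot: [-0.33, 1.563, -1.84]
wrist_force: [-0.9, 0.3, 1.0]
width: 0.0002
```

>>> move_arm --targets "0.2 0 0 0; 0.35 0 0 0; 0.45 0 0 0; 0.5 0 0 0; 0.5 0 0 0"

```text
time: 32.55
ee_pos: [0.5218, -0.0093, 0.0666]
tcp_rot: [-0.312, 1.563, -1.821]
wrist_force: [0.4, -0.4, -1.1]
width: 0.0001
```

```bash
python3 - <<'E'
from h import *
plan(.5237,-.0080,.014,3.2)
E
```

```text
tcp [ 0.5218 -0.0093  0.0666] jaw 3.5 tilt 0.44 shares [ 0.438  0.017 -0.013] roll 0.0019
```

>>> move_arm --targets "0.02 0.01 -0.01 0; 0.04 0.015 -0.01 0; 0.06 0.015 -0.01 0; 0.08 0.015 -0.01 0; 0.1 0.015 -0.01 0"

```text
time: 33.17
ee_pos: [0.5241, -0.0078, 0.0551]
tcp_rot: [-0.175, 1.564, -1.684]
wrist_force: [-1.4, 0.7, 5.1]
width: -0.0001
```

>>> move_arm --targets "0.025 0 0 0; 0.045 0 0 0; 0.065 0 0 0; 0.085 0 0 0; 0.105 0 0 0"

```text
time: 33.8
ee_pos: [0.5241, -0.0079, 0.0431]
tcp_rot: [-0.129, 1.564, -1.638]
wrist_force: [-3.1, 0.0, 6.1]
width: 0.0
```

>>> move_arm --targets "0.025 0 0 0; 0.045 0 0 0; 0.065 0 0 0; 0.085 0 0 0; 0.105 0 0 0"

```text
time: 34.42
ee_pos: [0.5241, -0.0079, 0.0316]
tcp_rot: [-0.086, 1.564, -1.595]
wrist_force: [-4.9, 0.6, 15.3]
width: -0.0001
```

>>> move_arm --targets "0.03 0 0 0; 0.05 0 0 0; 0.07 0 0 0; 0.09 0 0 0; 0.11 0 0 0"

```text
time: 35.05
ee_pos: [0.5241, -0.0078, 0.0192]
tcp_rot: [-0.033, 1.564, -1.542]
wrist_force: [-3.7, -0.3, 8.2]
width: -0.0003
```

>>> move_arm --targets "0.025 0 0 0; 0.045 0 0 0; 0.06 0 0 0; 0.07 0 0 0; 0.075 0 0 0"

```text
time: 35.67
ee_pos: [0.5243, -0.0078, 0.0138]
tcp_rot: [0.139, 1.564, -1.37]
wrist_force: [-15.2, 1.4, 44.2]
width: 0.0003
```

>>> move_arm --targets "0.01 0 0 0; 0.02 0 0 0; 0.025 0 0 0; 0.025 0 0 0; 0.025 0 0 0"

```text
time: 36.3
ee_pos: [0.5243, -0.0078, 0.0139]
tcp_rot: [0.255, 1.564, -1.254]
wrist_force: [-11.9, 0.8, 34.2]
width: -0.0001
```

>>> move_arm --targets "0.02 0 0 0; 0.02 0 0 0; 0.02 0 0 0; 0.02 0 0 0; 0.02 0 0 0"

```text
time: 36.92
ee_pos: [0.5243, -0.0078, 0.0139]
tcp_rot: [0.344, 1.564, -1.165]
wrist_force: [-9.9, 0.6, 28.7]
width: -0.0003
```

>>> move_arm --targets "0.02 0 0 0; 0.02 0 0 0; 0.02 0 0 0; 0.02 0 0 0; 0.02 0 0 0"

```text
time: 37.55
ee_pos: [0.5242, -0.0079, 0.0139]
tcp_rot: [0.405, 1.563, -1.103]
wrist_force: [-9.7, 0.7, 26.6]
width: 0.0003
```

At the bottom stop and held there for about 2 s. I'll rise gently, then move up and look.

>>> move_arm --targets "-0.05 0 0 0; -0.2 0 0 0; -0.4 0 0 0; -0.7 0 0 0; -1 0 0 0"

```text
time: 38.17
ee_pos: [0.5237, -0.007, 0.1348]
tcp_rot: [0.388, 1.563, -1.121]
wrist_force: [1.2, -0.4, -0.4]
width: -0.0001
```

>>> move_arm --targets "-0.5 0 -0.4 0; -1 0 -0.8 0; -1 0 -1 0; -1 0 -1 0" --grip 1

```text
time: 38.67
ee_pos: [0.5172, 0.1161, 0.2563]
tcp_rot: [0.913, 1.562, -0.592]
wrist_force: [0.2, 0.6, 0.3]
width: 0.0724
```

```bash
python3 - <<'E'
from h import *
snap('wrist','w9');snap('top','top9');plan(.4,.2,.2,-3)
pots('top9',.045,.07)
for n in('w9','top9'):
    v=V(n);C=v.cloud();H=C[...,2]
    q=(np.hypot(C[...,0]-.5237,C[...,1]+.008)<.012);print(n,'stage z',np.median(H[q]) if q.any() else None)
    print('ridge');q=(H>.03)&(H<.055)&(np.hypot(C[...,0]-.39,C[...,1]-.3)<.1);print(q.sum(),cv2.minAreaRect(C[q][:,:2].astype(np.float32)) if q.any() else 0)
v=V('top9');cv2.imwrite('pics/c9.png',np.hstack([cv2.resize(v.p[140:350,110:460,::-1],(400,240)),cv2.resize(V('w9').p[:,:,::-1],(320,240))]))
E
```

```text
tcp [0.5158 0.1136 0.2537] jaw 3.6 tilt 0.45 shares [ 0.439 -0.919 -0.783] roll 0.0368
top9 pix [384. 171.] 378 c [ 0.6975 -0.2254] rad 0.0297 z95 0.052
top9 pix [ 18. 187.] 519 c [0.6357 0.6627] rad 0.0511 z95 0.0528
top9 pix [291. 182.] 78 c [ 0.6642 -0.0032] rad 0.0136 z95 0.052
top9 pix [310. 222.] 173 c [ 0.5699 -0.0542] rad 0.0258 z95 0.0606
top9 pix [273. 223.] 179 c [0.5667 0.0357] rad 0.0263 z95 0.0599
top9 pix [312. 260.] 167 c [ 0.4801 -0.0587] rad 0.0252 z95 0.0609
top9 pix [273. 261.] 173 c [0.4766 0.0306] rad 0.0261 z95 0.0605
top9 pix [597. 443.] 481 c [ 0.0503 -0.7611] rad 0.1006 z95 0.0692
w9 stage z 0.018261692770660254
ridge
703 ((0.3884914815425873, 0.27127620577812195), (0.023709198459982872, 0.017824161797761917), 86.83831024169922)
top9 stage z 0.01842659787516221
ridge
0 0
```

View pics/c9.png

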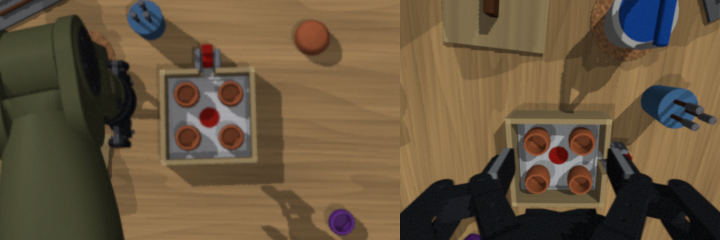

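The stage stays down (z 0.018) with the four pots upright on it. Now the lid.

>>> move_arm --targets "0 -0.5 -0.5 0.037; 0 -0.97 -1 0.037; 0.2 -0.97 -1 0.037; 0.4 -0.97 -1 0.037; 0.4 -0.97 -1 0.037"

```text
time: 39.4
ee_pos: [0.3904, 0.2239, 0.2021]
tcp_rot: [-0.049, 1.561, -1.673]
wrist_force: [-0.7, 0.1, 0.7]
width: 0.0856
```

```bash
python3 - <<'E'
from h import *
snap('wrist','w10')
v=V('w10');C=v.cloud();H=C[...,2];hsv=cv2.cvtColor(v.p,cv2.COLOR_RGB2HSV)
q=(H>.036)&(H<.047)&(np.hypot(C[...,0]-.39,C[...,1]-.3)<.1);R_=cv2.minAreaRect(C[q][:,:2].astype(np.float32));print(q.sum(),R_,np.median(H[q]))
plan(R_[0][0],R_[0][1],.012,R_[2] if R_[2]<45 else R_[2]-90)
q=(H>.004)&(H<.06)&(np.hypot(C[...,0]-.39,C[...,1]-.3)<.16);print('lid',cv2.minAreaRect(C[q][:,:2].astype(np.float32)))
E
```

```text
2946 ((0.389807790517807, 0.30533939599990845), (0.08923191577196121, 0.017863167449831963), 87.15132904052734) 0.041572030139322425
tcp [0.3915 0.2243 0.2034] jaw -3.1 tilt 0.51 shares [ 1.589 -0.053 -0.687] roll -0.0014
lid ((0.38946670293807983, 0.2984228730201721), (0.183320090174675, 0.19726990163326263), 86.9752197265625)
```

View pics/w10.png

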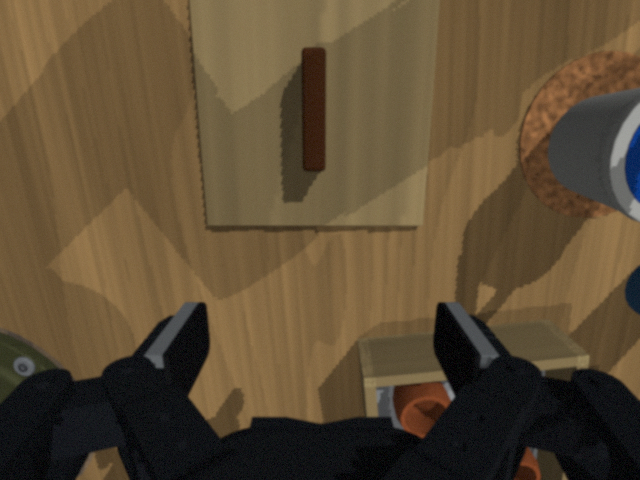

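The ridge is at (314,108), measured at (0.390,0.305), yaw about -2.9°. The lid lies undisturbed.

>>> move_arm --targets "0.2 -0.05 -0.4 0; 0.5 -0.053 -0.69 0; 0.8 -0.053 -0.69 0; 1 -0.053 -0.69 0; 1 -0.053 -0.69 0"

```text
time: 40.08
ee_pos: [0.3895, 0.3049, 0.0816]
tcp_rot: [-0.094, 1.56, -1.721]
wrist_force: [0.8, -0.5, 0.8]
width: 0.0852
```

>>> move_arm --targets "0.25 0 0 0; 0.45 0 0 0; 0.55 0 0 0; 0.55 0 0 0"

```text
time: 40.58
ee_pos: [0.3899, 0.304, 0.016]
tcp_rot: [-0.093, 1.56, -1.72]
wrist_force: [0.1, -0.4, 0.1]
width: 0.0855
```

```bash
python3 - <<'E'
from h import *
plan(.39,.305,.013,-2.9)
E
```

```text
tcp [0.3899 0.304  0.016 ] jaw -3.2 tilt 0.64 shares [ 0.025  0.001 -0.009] roll -0.0019
```

>>> move_arm --targets "0.01 0 -0.009 0; 0.01 0 -0.009 0; 0.01 0 -0.009 0; 0.01 0 -0.009 0; 0.01 0 -0.009 0" --grip 0 --newtons 80

```text
time: 41.2
ee_pos: [0.39, 0.3053, 0.0154]
tcp_rot: [-0.078, 1.56, -1.705]
wrist_force: [-0.6, 0.2, 5.6]
width: 0.0169
```

>>> move_arm --targets "-0.1 0 0 0; -0.3 0 0 0; -0.6 0 0 0; -0.9 0 0 0; -1 0 0 0"

```text
time: 41.82
ee_pos: [0.3912, 0.3074, 0.1376]
tcp_rot: [0.204, 1.562, -1.424]
wrist_force: [0.3, 0.8, -4.6]
width: 0.0168
```

```bash
python3 - <<'E'
from h import *
plan(.5237,-.008,.15,3.2)
E
```

```text
tcp [0.3912 0.3074 0.1376] jaw -3.2 tilt 0.49 shares [-0.079  1.251  2.563] roll -0.0357
```

>>> move_arm --targets "-0.1 0.05 0.25 -0.01; -0.2 0.1 0.5 -0.02; -0.2 0.15 0.75 -0.03; -0.2 0.2 1 -0.036; -0.2 0.2 1 -0.036"

```text
time: 42.45
ee_pos: [0.4076, 0.1845, 0.1618]
tcp_rot: [-0.107, 1.561, -1.623]
wrist_force: [-0.1, 0.2, -3.3]
width: 0.0163
```

>>> move_arm --targets "0 0.15 0.25 0; 0 0.3 0.5 0; 0 0.45 0.75 0; 0 0.6 1 0; 0 0.6 1 0"

```text
time: 43.08
ee_pos: [0.4869, 0.0677, 0.1621]
tcp_rot: [-0.14, 1.561, -1.659]
wrist_force: [-0.4, 0.2, -3.0]
width: 0.0167
```

```bash
python3 - <<'E'
from h import *
plan(.5237,-.008,.10,3.2);snap('wrist','w11')
E
```

```text
tcp [0.4869 0.0677 0.1621] jaw 2.9 tilt 0.57 shares [0.524 0.275 0.641] roll -0.0014
```

View pics/w11.png

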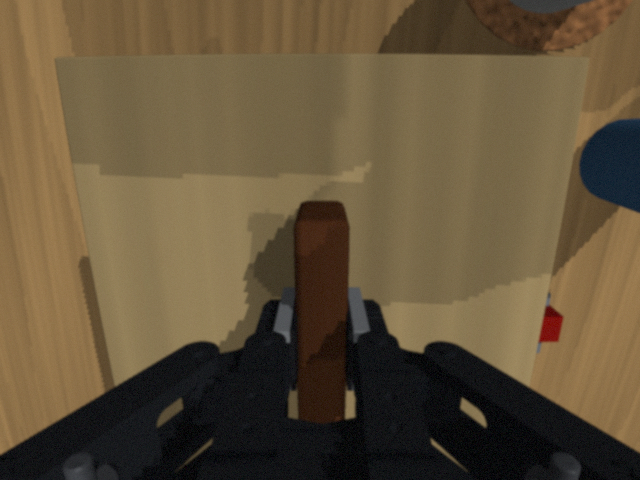

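The lid hangs level, with its ridge squarely between the pads.

>>> move_arm --targets "0 0.1 0.2 0; 0 0.2 0.4 0; 0.1 0.275 0.64 -0.001; 0.3 0.275 0.64 -0.001; 0.45 0.275 0.64 -0.001"

```text
time: 43.75
ee_pos: [0.5218, -0.0058, 0.1073]
tcp_rot: [-0.461, 1.562, -1.976]
wrist_force: [1.4, 0.3, -3.8]
width: 0.0162
```

```bash
python3 - <<'E'
from h import *
plan(.5238,-.008,.08,3.2)
E
```

```text
tcp [ 0.5218 -0.0058  0.1073] jaw 3.2 tilt 0.53 shares [0.227 0.017 0.018] roll 0.0001
```

>>> move_arm --targets "0.05 0.017 0.018 0; 0.1 0.017 0.018 0; 0.15 0.017 0.018 0; 0.2 0.017 0.018 0; 0.225 0.017 0.018 0"

```text
time: 44.38
ee_pos: [0.5238, -0.008, 0.0801]
tcp_rot: [-0.476, 1.562, -1.991]
wrist_force: [0.1, -0.2, -3.9]
width: 0.0166
```

```bash
python3 - <<'E'
from h import *
plan(.5238,-.008,.0795,3.2);print(r.sense()['wrist_force'])
E
```

```text
tcp [ 0.5238 -0.008   0.0801] jaw 3.2 tilt 0.53 shares [ 0.005  0.    -0.   ] roll 0.0001
[ 0.12357917 -0.22984272 -3.9179063 ]
```

>>> move_arm --targets "0.01 0 0 0; 0.015 0 0 0; 0.015 0 0 0"

```text
time: 44.75
ee_pos: [0.5237, -0.008, 0.0794]
tcp_rot: [-0.436, 1.562, -1.951]
wrist_force: [-5.1, 0.4, 6.9]
width: 0.0166
```

>>> move_arm --targets "0 0 0 0; 0 0 0 0; 0 0 0 0; 0 0 0 0; 0 0 0 0" --grip 0.8

```text
time: 45.38
ee_pos: [0.5237, -0.008, 0.0793]
tcp_rot: [-0.44, 1.562, -1.954]
wrist_force: [-0.4, 0.0, 0.0]
width: 0.0682
```

>>> move_arm --targets "-0.2 0 0 0; -0.5 0 0 0; -1 0 0 0; -1 0 0 0"

```text
time: 45.88
ee_pos: [0.5275, -0.007, 0.2041]
tcp_rot: [0.511, 1.561, -1.003]
wrist_force: [0.5, 0.4, -0.6]
width: 0.0682
```

>>> move_arm --targets "-0.5 0 0.5 0; -0.7 0 1 0; -0.7 0 1 0; -0.7 0 1 0"

```text
time: 46.38
ee_pos: [0.5342, -0.1276, 0.2893]
tcp_rot: [0.578, 1.56, -0.939]
wrist_force: [-1.3, 0.0, -0.2]
width: 0.0681
```

```bash
python3 - <<'E'
from h import *
print(r.sense()['ee_pos'],r.sense()['time'])
snap('wrist','w12');snap('top','top12');snap('scene','sc12')
for n in('w12','top12'):
    v=V(n);C=v.cloud();H=C[...,2]
    q=(H>.1)&(H<.112)&(np.hypot(C[...,0]-.524,C[...,1]+.008)<.08)
    if q.any(): print(n,'ridge',cv2.minAreaRect(C[q][:,:2].astype(np.float32)),np.median(H[q]))
    q=(abs(H-.072)<.005)&(np.hypot(C[...,0]-.524,C[...,1]+.008)<.16)
    P=C[q];print(n,'board',cv2.minAreaRect(P[:,:2].astype(np.float32)),np.median(P[:,2]),np.degrees(np.linalg.lstsq(np.c_[P[:,:2],np.ones(len(P))],P[:,2],rcond=None)[0][:2]))
t=V('top12').p;s=V('sc12').p
cv2.imwrite('pics/c12.png',np.hstack([cv2.resize(t[130:360,110:460],(400,263)),cv2.resize(s[150:400,200:560],(379,263))])[:,:,::-1])
E
```

```text
[ 0.53420509 -0.12762429  0.28930382] 46.375
w12 ridge ((0.5250717997550964, -0.009365264326334), (0.01787930354475975, 0.08801502734422684), 3.3223776817321777) 0.10553447298576968
w12 board ((0.5263595581054688, -0.03136183321475983), (0.1966801881790161, 0.15170258283615112), 3.216881275177002) 0.07177046245852792 [ 0.02279788 -0.07269583]
top12 ridge ((0.5233256220817566, 0.012128221802413464), (0.01665949448943138, 0.04365222528576851), 1.025412917137146) 0.1053317789547773
top12 board ((0.5218987464904785, 0.03062400221824646), (0.19790178537368774, 0.11534091830253601), 2.4957542419433594) 0.07173829174294055 [ 0.01630354 -0.12045507]
```

View pics/c12.png

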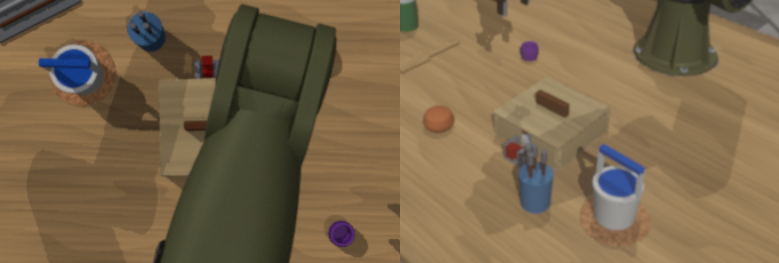

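The lid is on and flush, and the pail stands on its mat. Handing in.

```bash
python3 -c "
from cell import r
print(r.hand_in())"
```

```text
the job is handed in; nothing more can be done
None
```

The kiln carrier is packed and I handed the job in after about 46 s of robot time. The hand-in gave no verdict. I did the steps in the order asked: pail to the mat, all four terracotta pots onto the raised stage, stage pushed down and latched, lid on last.

What my last checks showed:
- **Pail:** its centre is about 5 mm from the mat's centre, released. I measured that right after placing it, and the final pictures show it still standing on the mat.
- **Pots:** all four stood upright around the red disc after the stage latched, just before the lid covered them.
- **Stage:** I held it at its bottom stop for about 2 s. Once released, it stayed at 17–18 mm above the table, which matches the latched height. I could not read the bolt itself, so the latch is judged only from that height.
- **Lid:** its board top is at 71.8 mm and level. Its centre is about 2 mm from the carrier's, and its sides are parallel within about 0.5°.
- **Bystanders:** no contact with the clay, paddle or brush pot showed. The clay still measured in its place when I was fetching the pots. I did not re-measure the brush pot or the paddle. The purple pot was left alone.

The top camera read positions 2–4 mm off the wrist camera (up to 7 mm on the part-hidden pail bar). I used the wrist camera, and the grasps confirmed its readings. In the final top view the arm hid part of the lid, so the lid figures come mainly from the wrist camera.

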